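# Clear a T-slot with the slot scraper

## Robot

A 7-joint arm with a two-finger parallel gripper is mounted at the origin on a cart in front of the work surface, level with it; the furniture and walls round the work are solid. World frame = base frame: x ahead of the robot, y to its left, z up, the work surface at z = 0. Lengths are in m, angles in rad, forces in N, time in s.
With the tool pointing down it reaches from about 0.4 to 0.9 m from the base axis. Payload 5.5 kg.
Tool frame: the origin (TCP) lies at the centre of the arm's flange, where the gripper is bolted on; the fingertips stand 178 mm ahead of it and the grasp point (between the pads) lies robot.grip_depth ahead of it (robot.grip_depth is the distance from the TCP to the grasp point, in m); z points along the fingers, y is the direction in which the jaws open and shut (so a half turn about z gives the same grasp; the last joint's range is limited). The gripper opens to 92 mm and grips with 3 to 60 N. Pads are 19 mm wide; open, the fingers measure 130 mm over their backs; the gripper's body (75 mm by 190 mm) begins 47 mm behind the grasp point.
Start: joints at [-0.985, 0.501, -0.427, 1.55, 0.221, 1.138, -0.21], TCP at [0.206, 0.616, 0.405] pointing down, gripper open.
Joint ranges: [-2.88, 2.88], [-0.31, 2.03], [-1.54, 1.56], [0.2, 2.42], [-1.41, 4.55], [0.19, 2.02], [-2.57, 2.57]. Speed limits (rad/s): [2.57, 2.57, 3.14, 3.14, 3.14, 3.14, 3.14].

## Interface

Orientations are given as a rotation vector (axis times angle).
In Python, from rig import robot, get_image, calibration gives the robot as it stands.
- The arm moves only by the tool send_rows, never from a script. Its argument "plan" is a list of rows, each an object of numbers: "x", "y", "z": the shift along the tool's x, y, z in m; "ax", "ay", "az": the turn, a rotation vector about the tool's x, y, z in degrees; "grip": the finger opening in m, from 0 to 0.0918. A call has 1 to 8 rows; each row shifts and turns the commanded pose from where the row before left it, along the tool's axes as they then stand; what a row does not reach is not made up. A row lasts 1/10 s, in which the tool goes at most 50 mm and 8.59 degrees, less where a joint would pass 70% of its speed; a pose out of reach is approached as far as the arm can. A call is refused whole if a number of a shift passes 0.05 or a number of a turn 8.59, either way. A call with a gripper value outside its range is refused whole. The fingers move at their own pace and stop on an object; "force" is the grip in N (left out, the last holds). Time passes only in rows, so rows that do not move let the fingers close. It gives the time, the measured TCP pose, the force and the opening at its end, in the units of the state.
- robot.get_obs(): the state, without advancing time (a new reading comes with each control period).
- get_image(name): name is "side" or "top" or "wrist"; returns the picture (400x640x3 uint8, blue, green, red); there is no depth.
- calibration(name): a dict with "fovy" (degrees; the focal length in pixels is half the picture's height over the tangent of half this angle, whatever the lens; pixels are square), "cx", "cy" (the principal point, pixels), "cam_to_world" (4x4, takes a point from camera to world coordinates); the wrist camera has in their place "tool_from_camera" (4x4, takes a point from camera to tool coordinates, whose origin is the TCP and whose axes are the flange's). Camera axes: x right, y up, looking along -z (the intrinsics and any distortion apply to the point x, -y, -z); pixel columns grow to the right and rows downward; lengths in m; the calibration is good to about 2 mm. A picture is of the moment at which its call begins: read the wrist's pose just before it. calibration takes no time and is no camera call.
- robot.finish_job(): hands the job in, once; it reports no verdict.
The state is a dict: "clock": time; "joints": joint angles; "qvel": joint speeds; "tau": joint torques, N m; "tool_pos": TCP position; "tool_rot": TCP orientation; "force": force on the tool from outside, world axes, zero at the start; "moment": the same for the moment, N m; "opening": opening from 0.0 (shut) to 1.0 (fully open).
Only numpy, scipy, OpenCV 4.12 (cv2) and the standard library are available. Lean on these libraries where they do the work, as an engineer would, in place of code of your own. Each camera call takes 0.05 s, during which the arm holds its last target.

## Task

A broken-off clamp foot is stuck in one of the two T-slots of the clamping plate. Take the slot scraper from its parking block, set its tongue into that slot behind the broken piece, on the closed-end side, and push the piece out of the slot's open end into the chip tray. Leave the scraper standing upright in the slot, and do not shift the sound clamping stud in the other slot or touch the broken piece with the fingers.

Things in the scene. Friction and masses are not known exactly. Their poses are not given: they have to be found in the camera images.
- slot_plate: Fixed aluminium plate 130 (x) x 220 (y) x 26 mm high. Origin: centre of its underside, z up. Two T-slots along y at x = -32 and +32: mouth 20 wide, lips 7 thick, cavity 34 wide from z = 6 (floor) to 19; closed from y = +98, open at the -y end (y = -110), where a steel chip tray follows to y = -165 (floor z = 2, walls to z = 14). The parking block (fixed, 56 x 70 x 26) stands apart.
- scraper_grip (a point): Middle of the scraper's upright black handle (24 x 24 mm, from 37 below to 29 above this point). Shoe 34 (x) x 46 (y), underside 45 below the point; under it a tongue 8 (x) x 36 (y), 17.5 deep. Both ways round alike, 0.25 kg. It stands upright, tongue in the block's 20 wide groove, shoe on the block's top (z = 26); in a T-slot the shoe rests likewise on the plate.
- scrap_mid (a point): Broken clamp foot, loose dark steel, 60 g: base 28 (x) x 26 (y) x 8 mm high with a jagged stub 13 x 14, 15 high in all. It lies on the floor of either slot, too wide to lift out through the mouth, and slides under a light push. The point: 5 above its underside, in the middle. At least 60 of free slot lie behind it towards the closed end.
- stud_mid (a point): Sound clamping stud (loose, 0.12 kg) in the other slot, to be left alone: steel foot 28 x 28 x 10 mm under the lips, 12 mm rod with a washer and a round black nut 28 across, top 23 above the plate. The point: 5 above its underside, in the middle.
There are look-alikes about, which are no part of the job. What is shaped like the part that bears stud_mid but green is not meant.

How it is judged:
On the way:
1. the scraper's tongue is down in the slot behind the broken piece, on the closed-end side, while the piece is still in the slot (z of scraper_grip in the frame of slot_plate below 0.077 m and ((x of scraper_grip in the frame of slot_plate between 0.02 and 0.044 m and x of scrap_mid in the frame of slot_plate above 0.02 m) or (x of scraper_grip in the frame of slot_plate between -0.044 and -0.02 m and x of scrap_mid in the frame of slot_plate below -0.02 m)) and y of scraper_grip in the frame of slot_plate below 0.1 m and y of scrap_mid in the frame of slot_plate above -0.1 m and y of scraper_grip in the frame of scrap_mid above 0.026 m), for 0.1 s.
At the end, for the whole second after the job is handed in: The broken piece lies at rest in the chip tray, its middle at least 5 mm beyond the plate's open end; the scraper stands at rest in the slot that held the piece, tongue down (shoe within 6 mm of the plate's top), tilted less than 10 degrees (y of scrap_mid in the frame of slot_plate between -0.165 and -0.115 m and x of scrap_mid in the frame of slot_plate between -0.065 and 0.065 m and height (world z) of scrap_mid below 0.025 m and angle between scraper_grip's own z axis and vertical below 0.175 rad and z of scraper_grip in the frame of slot_plate below 0.077 m and y of scraper_grip in the frame of slot_plate between -0.13 and 0.1 m and ((x of scraper_grip in the frame of slot_plate between 0.02 and 0.044 m and x of stud_mid in the frame of slot_plate below 0 m) or (x of scraper_grip in the frame of slot_plate between -0.044 and -0.02 m and x of stud_mid in the frame of slot_plate above 0 m)) and linear speed of each of scraper, scrap below 0.02 m/s); the robot touches nothing.
It fails at once if the fingers touch the broken piece (contact force between the fingers and scrap above 0.5 N).
It fails at once if the sound stud is shifted by more than 15 mm (distance of stud_mid from where it was at the start of the episode above 0.015 m).
It also fails if it takes over 40 s, if anything falls off the work surface, if the arm or the gripper's body presses on something with over 40 N, if the wrist force passes 120 N, or if a joint passes its speed limit or range.

## Working session

There is one attempt and no reset: what is moved stays moved. The work goes in short steps, Python scripts to look and compute and a tool call to move; the robot and the scene stay as the last step left them, time stands still between calls to the robot, and variables do not carry over. Pictures are saved under pics/ and viewed, and the job is handed in when it is done.

Besides the shell and the picture viewer there is one more tool, called after "Request:" as name(argument=value, ...), one argument or row to a line, values as JSON. send_rows: Moves the arm, as the interface text tells. Its arguments: {"type":"object","properties":{"plan":{"type":"array","items":{"type":"object","properties":{"x":{"type":"number"},"y":{"type":"number"},"z":{"type":"number"},"ax":{"type":"number"},"ay":{"type":"number"},"az":{"type":"number"},"grip":{"type":"number"}}}},"force":{"type":"number"}},"required":["plan"]}

```bash
mkdir -p pics; ls; python3 - <<'E'
from rig import robot,get_image,calibration
import cv2,json
for n in ["side","top","wrist"]:
    o=robot.get_obs()
    im=get_image(n);cv2.imwrite(f"pics/{n}0.png",im)
    c=calibration(n);print(n,{k:(v.tolist() if hasattr(v,'tolist') else v) for k,v in c.items()})
print(robot.get_obs(),robot.grip_depth)
E
```

```text
pics
side {'fovy': 42.521326313999886, 'cx': 320.058337729329, 'cy': 199.08934260948774, 'cam_to_world': [[0.9723611043821997, 0.11685568229112803, -0.2021351829862968, 0.2944013134641576], [-0.23277462955135692, 0.5525269619238773, -0.8003311365831014, -0.7996620467395925], [0.018161897529093265, 0.8252628101783367, 0.5644567650535312, 0.5860321578023939], [0.0, 0.0, 0.0, 1.0]]}
top {'fovy': 57.4108524898415, 'cx': 319.0471290531398, 'cy': 195.21575111650435, 'cam_to_world': [[0.019321848386237135, 0.9906084993280743, -0.13535681450861603, 0.3700059932060325], [-0.9998129481725864, 0.019027878967864533, -0.0034653265972431017, -0.05533637780099081], [-0.0008572288962310089, 0.13539845228423003, 0.9907908579905522, 0.9212976762963222], [0.0, 0.0, 0.0, 1.0]]}
wrist {'fovy': 61.88459851183709, 'cx': 318.69984948987786, 'cy': 199.47731436706746, 'tool_from_camera': [[-0.0004336707418845028, 0.9608441696402192, 0.2770889633278133, 0.07396706518487367], [0.9999995828813167, 0.00019395327262208568, 0.0008925353317598213, 7.025327258380898e-05], [0.0008038450584744539, 0.2770892348152895, -0.9608438529660251, 0.020469659495472192], [0.0, 0.0, 0.0, 1.0]]}
{'clock': 0.15, 'joints': array([-0.98478416,  0.50167184, -0.42683366,  1.55118922,  0.22079573,
        1.13830046, -0.21026746]), 'qvel': array([ 0.00062361, -0.00112311, -0.00084592, -0.0043368 ,  0.0004627 ,
       -0.00145685, -0.00033106]), 'tau': array([-5.87397313e-03, -5.67111218e+01, -5.82493857e+00, -2.79454690e+01,
       -6.87195850e-02,  2.65216373e-02,  1.06400628e-04]), 'tool_pos': array([0.20615595, 0.61616154, 0.40390076]), 'tool_rot': array([-5.04712375e-01, -3.10046376e+00,  2.33677523e-03]), 'force': array([-0.34059639, -0.33792324, -0.01704604]), 'moment': array([-0.02567725, -0.04197741,  0.06061184]), 'opening': 1.0022366951935582} 0.1592
```

View pics/top0.png

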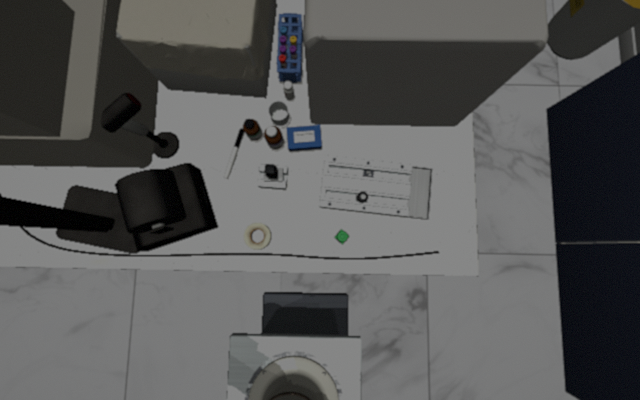

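View pics/side0.png

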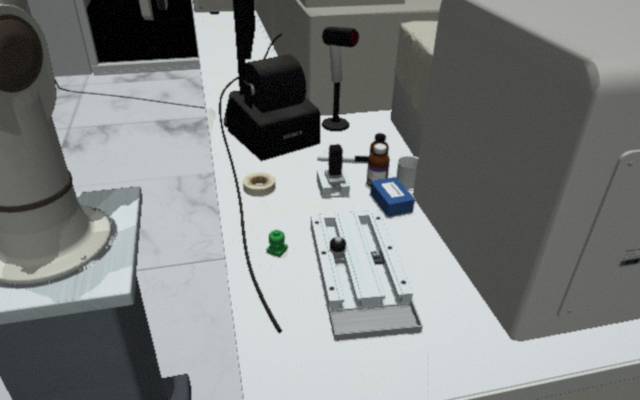

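View pics/wrist0.png

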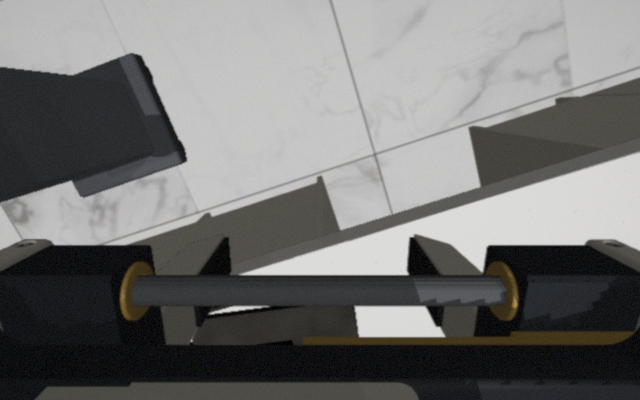

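```bash
cat > h.py <<'E'
import numpy as np,cv2
from rig import robot,get_image,calibration
from scipy.spatial.transform import Rotation as R
def campose(n,obs=None):
    c=calibration(n)
    if n!='wrist': return c,np.array(c['cam_to_world'])
    T=np.eye(4);T[:3,:3]=R.from_rotvec(obs['tool_rot']).as_matrix();T[:3,3]=obs['tool_pos']
    return c,T@np.array(c['tool_from_camera'])
def ray(n,u,v,obs=None):
    c,T=campose(n,obs);f=200/np.tan(np.radians(c['fovy']/2))
    d=np.array([(u-c['cx'])/f,-(v-c['cy'])/f,-1.]);return T[:3,3],T[:3,:3]@d
def onz(n,u,v,z,obs=None):
    o,d=ray(n,u,v,obs);return o+d*(z-o[2])/d[2]
def proj(n,p,obs=None):
    c,T=campose(n,obs);f=200/np.tan(np.radians(c['fovy']/2))
    q=T[:3,:3].T@(np.array(p)-T[:3,3]);return c['cx']+f*q[0]/-q[2],c['cy']-f*q[1]/-q[2]
def two(n1,p1,n2,p2,o1=None,o2=None):
    a,d=ray(n1,*p1,o1);b,e=ray(n2,*p2,o2);d/=np.linalg.norm(d);e/=np.linalg.norm(e)
    s=np.linalg.lstsq(np.c_[d,-e],b-a,rcond=None)[0]
    P,Q=a+s[0]*d,b+s[1]*e;return (P+Q)/2,np.linalg.norm(P-Q)
E
python3 - <<'E'
import cv2
a=cv2.imread('pics/top0.png');b=cv2.imread('pics/side0.png')
cv2.imwrite('pics/topc.png',cv2.resize(a[115:255,220:445],None,fx=3.5,fy=3.5,interpolation=cv2.INTER_CUBIC))
cv2.imwrite('pics/sidec.png',cv2.resize(b[130:345,255:435],None,fx=2.75,fy=2.75,interpolation=cv2.INTER_CUBIC))
from h import *
print("machine far/top", onz('top',195,165,0),onz('top',178,165,.15), two('top',(187,165),'side',(318,100)))
print("plate tl,tr,br,bl(z.026)",[onz('top',u,v,.026).round(4) for u,v in [(323,160),(432,167),(429,218),(320,208)]])
print("side tray corner far-left",onz('side',418,327,.014),onz('side',335,335,.014))
E
```

```text
machine far/top [0.56827315 0.2688744  0.        ] [0.53529091 0.25275432 0.15      ] (array([0.54524394, 0.24439333, 0.11952169]), np.float64(0.006038283842906313))
plate tl,tr,br,bl(z.026) [array([ 0.5816, -0.0604,  0.026 ]), array([ 0.5689, -0.3331,  0.026 ]), array([ 0.4411, -0.3229,  0.026 ]), array([ 0.4606, -0.0552,  0.026 ])]
side tray corner far-left [ 0.56187031 -0.3380083   0.014     ] [ 0.44031178 -0.32611983  0.014     ]
```

View pics/topc.png

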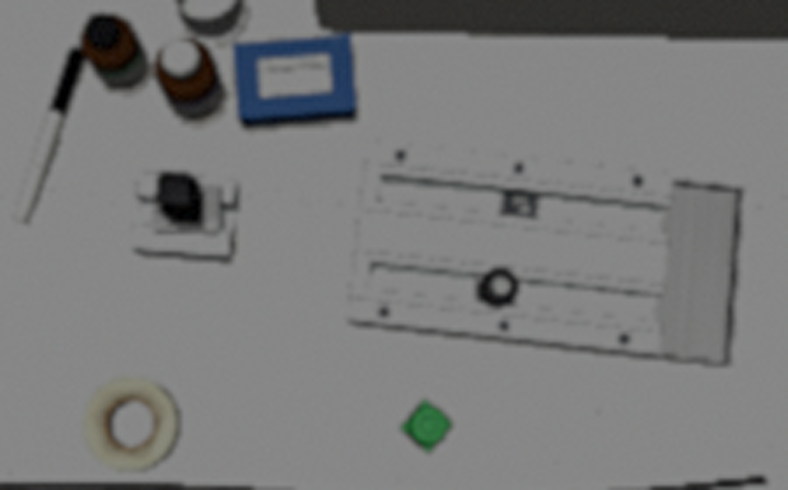

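View pics/sidec.png

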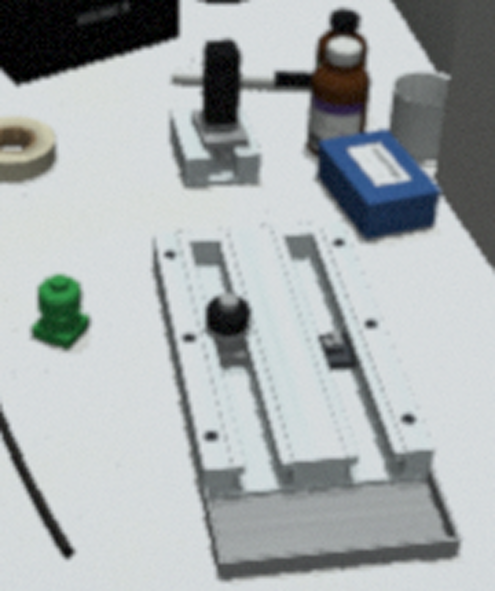

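```bash
python3 - <<'E'
from h import *
print('gripper px',[proj('top',(.206,.616,z)) for z in (.4,.22)],[proj('side',(.206,.616,z)) for z in (.4,.22)])
print('machine cyl top right',two('top',(178,172),'side',(302,65)), two('top',(120,185),'side',(245,75)))
print('lamp head red end',two('top',(138,98),'side',(354,38)),two('top',(108,125),'side',(328,40)))
print('lamp base',onz('top',165,145,0.01),onz('side',336,124,.01))
print('scraper top',two('top',(270,170),'side',(335,149)))
s=lambda u,v:(220+u/3.5,115+v/3.5)
t=lambda u,v:(255+u/2.75,130+v/2.75)
d_top=[(401,155),(519,168),(638,181),(384,312),(504,325),(624,338)]
d_s=[(338,242),(371,324),(408,419),(170,254),(189,337),(211,435)]
for a,b in zip(d_top,d_s):
    A=onz('top',*s(*a),.026);B=onz('side',*t(*b),.026);print('dot',A.round(4),B.round(4),(A-B).round(4))
E
```

```text
gripper px [(np.float64(-176.57397618257534), np.float64(357.2091977910185)), (np.float64(-45.53546838797911), np.float64(327.59420930478655))] [(np.float64(143.59917923027314), np.float64(-61.40156652643901)), (np.float64(155.89226762101055), np.float64(16.391520441322825))]
machine cyl top right (array([0.50855962, 0.22835161, 0.20854478]), np.float64(1.6930677783543405e-06)) (array([0.44555977, 0.37555768, 0.14433127]), np.float64(0.08820515847360638))
lamp head red end (array([0.64734286, 0.30764725, 0.23454475]), np.float64(0.005573531026786365)) (array([0.60187141, 0.37541596, 0.21110984]), np.float64(0.0002558324228264933))
lamp base [0.61701178 0.34581409 0.01      ] [0.61840136 0.33571251 0.01      ]
scraper top (array([0.53983406, 0.06176149, 0.09450013]), np.float64(0.0006946738448871851))
dot [ 0.584  -0.0894  0.026 ] [ 0.5847 -0.0875  0.026 ] [-0.0007 -0.0019  0.    ]
dot [ 0.5761 -0.1739  0.026 ] [ 0.5771 -0.1731  0.026 ] [-0.001  -0.0008  0.    ]
dot [ 0.5682 -0.2589  0.026 ] [ 0.5689 -0.2574  0.026 ] [-0.0007 -0.0015  0.    ]
dot [ 0.4706 -0.0789  0.026 ] [ 0.4718 -0.077   0.026 ] [-0.0012 -0.002   0.    ]
dot [ 0.463  -0.1635  0.026 ] [ 0.464  -0.1612  0.026 ] [-0.001  -0.0023  0.    ]
dot [ 0.4555 -0.2478  0.026 ] [ 0.4559 -0.2458  0.026 ] [-0.0005 -0.002   0.    ]
```

```bash
python3 - <<'E'
from h import *
print('pole', two('top',(110,215),'side',(243,70)),two('top',(60,212),'side',(245,20)))
print('base quad z0',[onz('top',u,v,0).round(3) for u,v in [(57,235),(135,250),(80,187)]])
print('machine base z0',[onz('top',u,v,0.0).round(3) for u,v in [(150,250),(217,200),(195,165),(217,228),(190,240)]])
print('box',[onz('top',u,v,0).round(3) for u,v in [(310,122),(480,125)]],[onz('side',u,v,0).round(3) for u,v in [(413,180),(520,338)]])
print('box top', [two('top',(303,40),'side',(437,0))])
s=lambda u,v:(220+u/3.5,115+v/3.5)
t=lambda u,v:(255+u/2.75,130+v/2.75)
# block: side view top corners
for q in [(170,111),(183,157),(258,150)]: print('blk',onz('side',*t(*q),.026).round(4))
for q in [(137,172),(137,250),(232,258),(238,182)]: print('blkT',onz('top',*s(*q),.026).round(4))
a=cv2.imread('pics/top0.png');b=cv2.imread('pics/side0.png')
A=cv2.resize(a[155:200,245:300],(440,360),interpolation=cv2.INTER_CUBIC)
B=cv2.resize(b[138:205,310:360],(300,402),interpolation=cv2.INTER_CUBIC)
o=np.zeros((402,760,3),np.uint8);o[:360,:440]=np.clip(A*1.3,0,255);o[:,450:750]=B
cv2.imwrite('pics/blk.png',o)
E
```

```text
pole (array([0.4121529 , 0.3924049 , 0.14547578]), np.float64(0.025608976575667474)) (array([0.4177408 , 0.42210463, 0.2533178 ]), np.float64(0.00662786055241571))
base quad z0 [array([0.382, 0.604, 0.   ]), array([0.349, 0.405, 0.   ]), array([0.505, 0.559, 0.   ])]
machine base z0 [array([0.35 , 0.367, 0.   ]), array([0.479, 0.207, 0.   ]), array([0.568, 0.269, 0.   ]), array([0.408, 0.203, 0.   ]), array([0.376, 0.269, 0.   ])]
box [array([ 0.689, -0.025,  0.   ]), array([ 0.689, -0.469,  0.   ])] [array([0.717, 0.061, 0.   ]), array([ 0.706, -0.379,  0.   ])]
box top [(array([ 0.67825396, -0.02261655,  0.39362884]), np.float64(0.010494999863108432))]
blk [0.5132 0.0998 0.026 ]
blk [0.5078 0.0351 0.026 ]
blk [0.5638 0.0329 0.026 ]
blkT [0.5679 0.0993 0.026 ]
blkT [0.5115 0.0969 0.026 ]
blkT [0.507  0.0294 0.026 ]
blkT [0.562  0.0268 0.026 ]
```

View pics/blk.png

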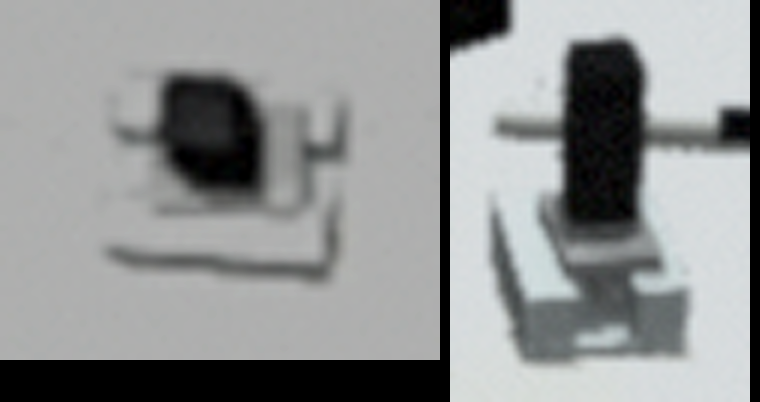

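Request:
send_rows(
  plan=[
    {"x":-0.015,"y":-0.026,"z":-0.006},
    {"x":-0.015,"y":-0.026,"z":-0.006},
    {"x":-0.015,"y":-0.026,"z":-0.006},
    {"x":-0.015,"y":-0.026,"z":-0.006},
    {"x":-0.015,"y":-0.026,"z":-0.006},
    {"x":-0.015,"y":-0.026,"z":-0.006},
    {"x":-0.015,"y":-0.026,"z":-0.006},
    {"x":-0.015,"y":-0.026,"z":-0.006},
  ],
)

```text
invalid input
```

Request:
send_rows(
  plan=[
    {"x":-0.015,"y":-0.026,"z":-0.006,"ax":0,"ay":0,"az":0,"grip":0.0918},
    {"x":-0.015,"y":-0.026,"z":-0.006,"ax":0,"ay":0,"az":0,"grip":0.0918},
    {"x":-0.015,"y":-0.026,"z":-0.006,"ax":0,"ay":0,"az":0,"grip":0.0918},
    {"x":-0.015,"y":-0.026,"z":-0.006,"ax":0,"ay":0,"az":0,"grip":0.0918},
    {"x":-0.015,"y":-0.026,"z":-0.006,"ax":0,"ay":0,"az":0,"grip":0.0918},
    {"x":-0.015,"y":-0.026,"z":-0.006,"ax":0,"ay":0,"az":0,"grip":0.0918},
    {"x":-0.015,"y":-0.026,"z":-0.006,"ax":0,"ay":0,"az":0,"grip":0.0918},
  ],
)

```text
clock: 0.85
tool_pos: [0.2481, 0.4092, 0.4467]
tool_rot: [-0.505, -3.101, 0.001]
force: [0.9, 0.0, -0.6]
opening: 0.999
```

Request:
send_rows(
  plan=[
    {"x":-0.025,"y":-0.026,"z":-0.003,"ax":0,"ay":0,"az":0,"grip":0.0918},
    {"x":-0.025,"y":-0.026,"z":-0.003,"ax":0,"ay":0,"az":0,"grip":0.0918},
    {"x":-0.025,"y":-0.026,"z":-0.003,"ax":0,"ay":0,"az":0,"grip":0.0918},
    {"x":-0.025,"y":-0.026,"z":-0.003,"ax":0,"ay":0,"az":0,"grip":0.0918},
    {"x":-0.025,"y":-0.026,"z":-0.003,"ax":0,"ay":0,"az":0,"grip":0.0918},
    {"x":-0.025,"y":-0.026,"z":-0.003,"ax":0,"ay":0,"az":0,"grip":0.0918},
    {"x":-0.025,"y":-0.026,"z":-0.003,"ax":0,"ay":0,"az":0,"grip":0.0918},
  ],
)

```text
clock: 1.55
tool_pos: [0.3564, 0.1809, 0.4679]
tool_rot: [0.505, 3.101, 0.0]
force: [-0.1, 0.2, 0.7]
opening: 1.003
```

Request:
send_rows(
  plan=[
    {"x":-0.025,"y":-0.028,"z":0,"ax":0,"ay":0,"az":0,"grip":0.0918},
    {"x":-0.025,"y":-0.028,"z":0,"ax":0,"ay":0,"az":0,"grip":0.0918},
    {"x":-0.025,"y":-0.028,"z":0,"ax":0,"ay":0,"az":0,"grip":0.0918},
    {"x":-0.025,"y":-0.028,"z":0,"ax":0,"ay":0,"az":0,"grip":0.0918},
    {"x":-0.025,"y":-0.028,"z":0,"ax":0,"ay":0,"az":0,"grip":0.0918},
    {"x":-0.025,"y":-0.028,"z":0,"ax":0,"ay":0,"az":0,"grip":0.0918},
    {"x":0,"y":0,"z":0,"ax":0,"ay":0,"az":-6.6,"grip":0.0918},
    {"x":0,"y":0,"z":0,"ax":0,"ay":0,"az":-6.6,"grip":0.0918},
  ],
)

```text
clock: 2.35
tool_pos: [0.4453, -0.0258, 0.4674]
tool_rot: [-0.143, -3.138, 0.0]
force: [-0.1, 1.0, 0.2]
opening: 0.993
```

```bash
python3 - <<'E'
from h import *
import pickle
o=robot.get_obs();im=get_image('wrist');pickle.dump((o,im),open('w1.pkl','wb'));cv2.imwrite('pics/w1.png',im)
M=R.from_rotvec(o['tool_rot']).as_matrix();print(o['tool_pos'],M.round(3),o['joints'].round(2))
E
```

```text
[ 0.44534079 -0.02584883  0.4673982 ] [[-0.996  0.091 -0.001]
 [ 0.091  0.996 -0.   ]
 [ 0.001 -0.    -1.   ]] [-0.12  0.03  0.12  1.97 -0.    1.14  1.48]
```

View pics/w1.png

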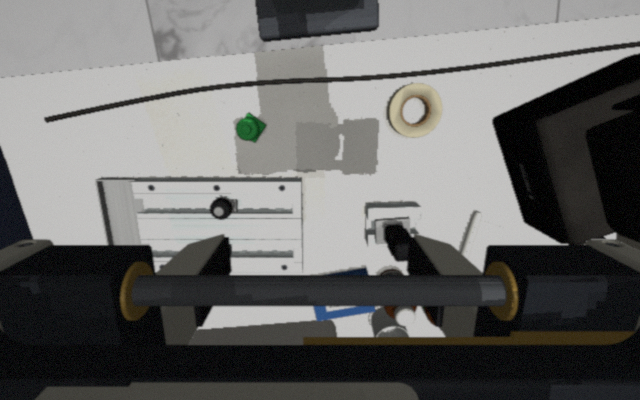

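```bash
python3 - <<'E'
from h import *
import pickle
o,im=pickle.load(open('w1.pkl','rb'))
for p in [(151,187),(217,187),(282,187),(285,267)]: print('dot',onz('wrist',*p,.026,o).round(4))
for p in [(302,178),(97,180)]: print('corner',onz('wrist',*p,.026,o).round(4))
C=np.array([.520,-.168]);L=np.array([.0925,.9957]);X=np.array([.9957,-.0925])
for lx,ly in [(65,110),(-65,110),(-65,-110),(-57,85),(57,85)]:
    print(lx,ly,np.round(proj('wrist',[*(C+X*lx/1e3+L*ly/1e3),.026],o),1))
A=cv2.resize(im[190:265,345:435],None,fx=4,fy=4,interpolation=cv2.INTER_CUBIC)
B=cv2.resize(im[170:285,90:310],None,fx=3,fy=3,interpolation=cv2.INTER_CUBIC)
cv2.imwrite('pics/w1b.png',A);cv2.imwrite('pics/w1c.png',B)
E
```

```text
dot [ 0.4555 -0.2462  0.026 ]
dot [ 0.4633 -0.1607  0.026 ]
dot [ 0.471  -0.0766  0.026 ]
dot [ 0.5854 -0.0864  0.026 ]
corner [ 0.4615 -0.0495  0.026 ]
corner [ 0.44   -0.3136  0.026 ]
65 110 [301.4 271.8]
-65 110 [300.  181.2]
-65 -110 [129.9 181. ]
-57 85 [280.9 187.2]
57 85 [283.3 266.6]
```

View pics/w1b.png

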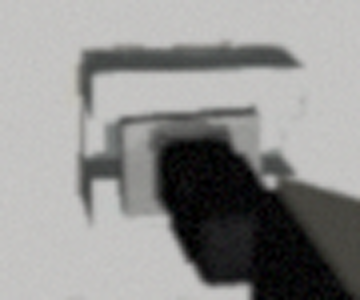

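View pics/w1c.png

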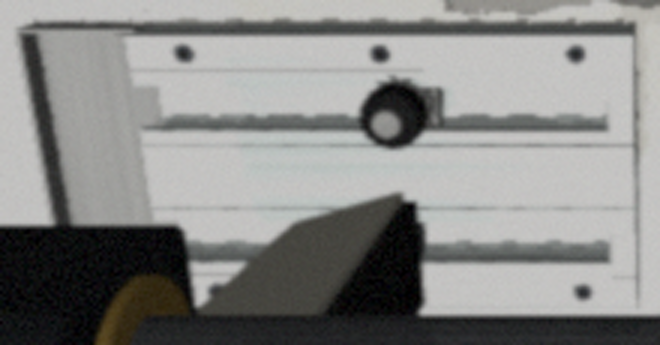

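```bash
python3 - <<'E'
from h import *
import pickle
o,im=pickle.load(open('w1.pkl','rb'))
a=onz('wrist',375.5,219.5,.034,o);b=onz('wrist',409.5,217.5,.034,o);print(a,b,np.linalg.norm(a-b),np.degrees(np.arctan2(b[0]-a[0],b[1]-a[1])))
print('blk near edge',[onz('wrist',345+u/4,190+v/4,.026,o).round(4) for u,v in [(82,66),(300,66)]])
X=np.array([.9957,-.0925]);c=(a+b)[:2]/2+X*.017;print('shoe c',c)
print('handle top c', onz('top',270,169.75,.1), onz('top',269.5,169.5,.1))
print('side top', onz('side',310+(605-450)/6,138+45/6,.1))
E
```

```text
[0.52376192 0.04116843 0.034     ] [0.52502918 0.08556866 0.034     ] 0.044418310755768124 1.6348824158854822
blk near edge [array([0.5073, 0.03  , 0.026 ]), array([0.5139, 0.1017, 0.026 ])]
shoe c [0.54132245 0.06179604]
handle top c [0.53894132 0.06105719 0.1       ] [0.53950295 0.06222499 0.1       ]
side top [0.54273608 0.06567841 0.1       ]
```

Request:
send_rows(
  plan=[
    {"x":-0.0216,"y":0.024,"z":0.025,"ax":0,"ay":0,"az":0,"grip":0.0918},
    {"x":-0.0216,"y":0.024,"z":0.025,"ax":0,"ay":0,"az":0,"grip":0.0918},
    {"x":-0.0216,"y":0.024,"z":0.025,"ax":0,"ay":0,"az":0,"grip":0.0918},
    {"x":-0.0216,"y":0.024,"z":0.025,"ax":0,"ay":0,"az":0,"grip":0.0918},
    {"x":0,"y":0,"z":0.01,"ax":0,"ay":0,"az":0,"grip":0.0918},
    {"x":0,"y":0,"z":0,"ax":0,"ay":0,"az":0,"grip":0.0918},
  ],
)

```text
clock: 3.0
tool_pos: [0.5392, 0.0636, 0.3554]
tool_rot: [-0.144, -3.133, 0.002]
force: [-1.0, -0.5, 0.1]
opening: 0.998
```

```bash
python3 - <<'E'
from h import *
import pickle
o=robot.get_obs();im=get_image('wrist');pickle.dump((o,im),open('w2.pkl','wb'));cv2.imwrite('pics/w2.png',im)
print(o['tool_pos']);print(proj('wrist',(.540,.062,.1),o))
E
```

```text
[0.53917112 0.0636278  0.35537115]
(np.float64(317.54761709049245), np.float64(210.53813297375717))
```

View pics/w2.png

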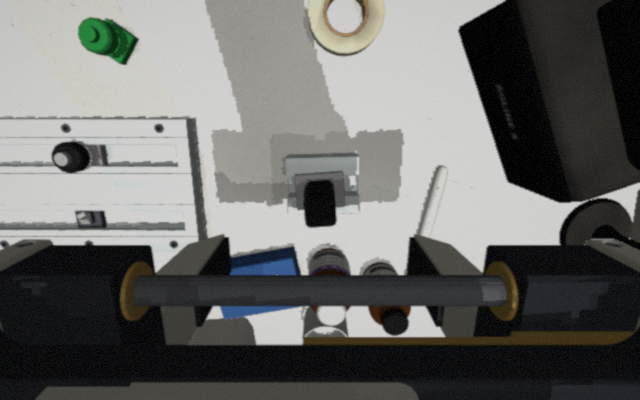

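Request:
send_rows(
  plan=[
    {"x":0,"y":-0.001,"z":0.025,"ax":0,"ay":0,"az":0,"grip":0.0918},
    {"x":0,"y":0,"z":0.025,"ax":0,"ay":0,"az":0,"grip":0.0918},
    {"x":0,"y":0,"z":0.025,"ax":0,"ay":0,"az":0,"grip":0.0918},
    {"x":0,"y":0,"z":0.02,"ax":0,"ay":0,"az":0,"grip":0.0918},
    {"x":0,"y":0,"z":0.015,"ax":0,"ay":0,"az":0,"grip":0.0918},
    {"x":0,"y":0,"z":0.007,"ax":0,"ay":0,"az":0,"grip":0.0918},
    {"x":0,"y":0,"z":0,"ax":0,"ay":0,"az":0,"grip":0.06},
  ],
  force=30,
)

```text
clock: 3.75
tool_pos: [0.5397, 0.0613, 0.2411]
tool_rot: [-0.147, -3.138, 0.001]
force: [0.1, -0.6, -0.1]
opening: 0.955
```

```bash
python3 - <<'E'
from h import *
import pickle
o,im=pickle.load(open('w2.pkl','rb'))
X=np.array([.9957,-.0925]);L=np.array([.0925,.9957]);C=np.array([.520,-.1673])
c=onz('wrist',90,219,.018,o)[:2];print('scrap local',X@(c-C),L@(c-C))
c=onz('wrist',68,157,.045,o)[:2];print('stud local',X@(c-C),L@(c-C))
for p in [(65,128),(158,128),(174,244)]:
    c=onz('wrist',*p,.026,o)[:2];print('dot',X@(c-C),L@(c-C))
c=onz('top',220+519/3.5,115+205/3.5,.016)[:2];print('scrap local top',X@(c-C),L@(c-C))
im=get_image('side');cv2.imwrite('pics/s3.png',im[100:350,220:450].repeat(2,0).repeat(2,1));print(robot.get_obs()['tool_pos'])
E
```

```text
scrap local 0.033975927003598375 0.0006018532490476075
stud local -0.03268665709390344 0.011691965802525616
dot -0.0563004651984151 -1.3550931835986766e-05
dot -0.05631701268563938 0.08470590396555532
dot 0.05760326568989626 0.08581462838930731
scrap local top 0.03175207172505134 -0.005042243739976482
[0.54014364 0.06155377 0.24169209]
```

View pics/s3.png

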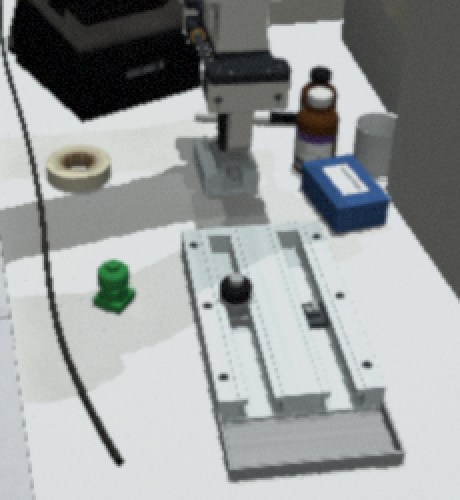

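Request:
send_rows(
  plan=[
    {"x":0,"y":0,"z":0.005,"ax":0,"ay":0,"az":0,"grip":0.06},
    {"x":0,"y":0,"z":0,"ax":0,"ay":0,"az":0,"grip":0.04},
    {"x":0,"y":0,"z":0,"ax":0,"ay":0,"az":0,"grip":0.01},
    {"x":0,"y":0,"z":0,"ax":0,"ay":0,"az":0,"grip":0.01},
    {"x":0,"y":0,"z":0,"ax":0,"ay":0,"az":0,"grip":0.01},
    {"x":0,"y":0,"z":0,"ax":0,"ay":0,"az":0,"grip":0.01},
    {"x":0,"y":0,"z":0,"ax":0,"ay":0,"az":0,"grip":0.01},
  ],
  force=40,
)

```text
clock: 4.5
tool_pos: [0.54, 0.0622, 0.2357]
tool_rot: [-0.145, -3.138, -0.0]
force: [-0.1, 0.8, -0.4]
opening: 0.312
```

Request:
send_rows(
  plan=[
    {"x":0,"y":0,"z":0,"ax":0,"ay":0,"az":0,"grip":0.01},
    {"x":0,"y":0,"z":0,"ax":0,"ay":0,"az":0,"grip":0.01},
    {"x":0,"y":0,"z":-0.003,"ax":0,"ay":0,"az":0,"grip":0.01},
    {"x":0,"y":0,"z":-0.005,"ax":0,"ay":0,"az":0,"grip":0.01},
    {"x":0,"y":0,"z":0,"ax":0,"ay":0,"az":0,"grip":0.01},
  ],
  force=40,
)

```text
clock: 5.0
tool_pos: [0.5402, 0.062, 0.2442]
tool_rot: [0.145, 3.138, -0.0]
force: [0.4, 0.0, -2.5]
opening: 0.262
```

Request:
send_rows(
  plan=[
    {"x":0,"y":0,"z":-0.02,"ax":0,"ay":0,"az":0,"grip":0.01},
    {"x":0,"y":0,"z":-0.025,"ax":0,"ay":0,"az":0,"grip":0.01},
    {"x":0,"y":0,"z":-0.02,"ax":0,"ay":0,"az":0,"grip":0.01},
    {"x":-0.0066,"y":-0.035,"z":0,"ax":0,"ay":0,"az":0,"grip":0.01},
    {"x":-0.0066,"y":-0.035,"z":0,"ax":0,"ay":0,"az":0,"grip":0.01},
    {"x":-0.0066,"y":-0.035,"z":0,"ax":0,"ay":0,"az":0,"grip":0.01},
    {"x":-0.0066,"y":-0.035,"z":0,"ax":0,"ay":0,"az":0,"grip":0.01},
    {"x":-0.0066,"y":-0.035,"z":0,"ax":0,"ay":0,"az":0,"grip":0.01},
  ],
)

```text
clock: 5.8
tool_pos: [0.5565, -0.1166, 0.3087]
tool_rot: [-0.145, -3.138, 0.0]
force: [0.2, -0.1, -2.0]
opening: 0.264
```

Request:
send_rows(
  plan=[
    {"x":0,"y":0,"z":0,"ax":0,"ay":0,"az":0,"grip":0.01},
    {"x":0,"y":0,"z":0,"ax":0,"ay":0,"az":0,"grip":0.01},
  ],
)

```text
clock: 6.0
tool_pos: [0.5564, -0.1165, 0.3085]
tool_rot: [-0.15, -3.138, 0.0]
force: [-0.3, 0.5, -2.3]
opening: 0.263
```

```bash
python3 - <<'E'
from h import *
import pickle
o=robot.get_obs();im=get_image('wrist');pickle.dump((o,im),open('w3.pkl','wb'));cv2.imwrite('pics/w3.png',im)
s=get_image('side');cv2.imwrite('pics/s4.png',cv2.resize(s[130:345,255:455],None,fx=2.75,fy=2.75,interpolation=cv2.INTER_CUBIC))
print(o['tool_pos'],o['tool_rot'])
X=np.array([.9957,-.0925]);L=np.array([.0925,.9957]);C=np.array([.520,-.1673])
c=o['tool_pos'][:2];print(X@(c-C),L@(c-C))
E
```

```text
[ 0.55635257 -0.11651015  0.30853455] [-1.49856350e-01 -3.13752824e+00  2.06403639e-04]
0.031498196281482586 0.05393406843411897
```

View pics/w3.png

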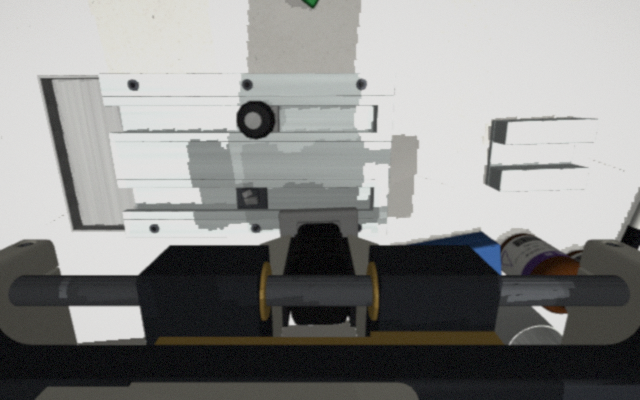

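View pics/s4.png

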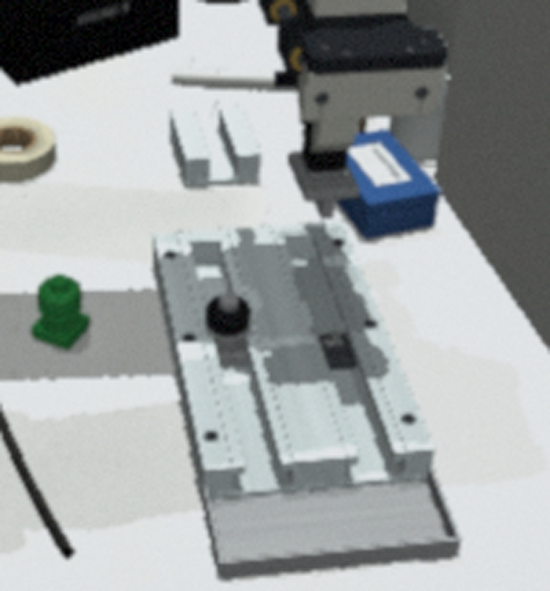

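```bash
python3 - <<'E'
from h import *
import pickle
o,im=pickle.load(open('w3.pkl','rb'))
X=np.array([.9957,-.0925]);L=np.array([.0925,.9957]);C=np.array([.520,-.1673])
loc=lambda p,z:(lambda c:(round(X@(c-C),4),round(L@(c-C),4)))(onz('wrist',*p,z,o)[:2])
print('shoe corners',loc((280,209),.1068),loc((357,208.5),.1068))
print('slot: near lip edge, far lip edge at mouth', loc((330,187),.026),loc((330,209),.026),loc((373,197),.026))
print('slot1', loc((330,105),.026),loc((330,131),.026),loc((377,118),.026))
print('scrap',loc((237,197),.014),loc((267,197),.014),loc((250,197),.02))
print('dots',loc((133,85),.026),loc((248,85),.026),loc((362,85),.026),loc((154,228),.026),loc((256,228),.026))
cv2.imwrite('pics/w3c.png',cv2.resize(im[175:245,200:400],None,fx=4,fy=4,interpolation=cv2.INTER_CUBIC))
E
```

```text
shoe corners (np.float64(0.0153), np.float64(0.0316)) (np.float64(0.0151), np.float64(0.0755))
slot: near lip edge, far lip edge at mouth (np.float64(0.0224), np.float64(0.0627)) (np.float64(0.0411), np.float64(0.0628)) (np.float64(0.0309), np.float64(0.0978))
slot1 (np.float64(-0.0414), np.float64(0.0623)) (np.float64(-0.0221), np.float64(0.0624)) (np.float64(-0.0317), np.float64(0.0983))
scrap (np.float64(0.034), np.float64(-0.0162)) (np.float64(0.034), np.float64(0.0094)) (np.float64(0.0323), np.float64(-0.0038))
dots (np.float64(-0.0562), np.float64(-0.0844)) (np.float64(-0.0559), np.float64(0.0012)) (np.float64(-0.0556), np.float64(0.086)) (np.float64(0.0574), np.float64(-0.0847)) (np.float64(0.0576), np.float64(0.0009))
```

View pics/w3c.png

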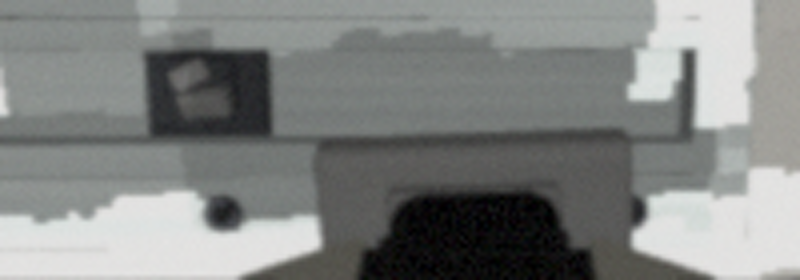

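Request:
send_rows(
  plan=[
    {"x":0,"y":0.001,"z":0.02,"ax":0,"ay":0,"az":0,"grip":0.01},
    {"x":0,"y":0,"z":0.02,"ax":0,"ay":0,"az":0,"grip":0.01},
    {"x":0,"y":0,"z":0.012,"ax":0,"ay":0,"az":0,"grip":0.01},
    {"x":0,"y":0,"z":0.01,"ax":0,"ay":0,"az":0,"grip":0.01},
    {"x":0,"y":0,"z":0.007,"ax":0,"ay":0,"az":0,"grip":0.01},
    {"x":0,"y":0,"z":0,"ax":0,"ay":0,"az":0,"grip":0.01},
    {"x":0,"y":0,"z":0,"ax":0,"ay":0,"az":0,"grip":0.01},
  ],
)

```text
clock: 6.8
tool_pos: [0.5571, -0.1141, 0.24]
tool_rot: [0.145, 3.138, -0.0]
force: [0.4, 0.2, -2.9]
opening: 0.259
```

Request:
send_rows(
  plan=[
    {"x":0,"y":0,"z":0.003,"ax":0,"ay":0,"az":0,"grip":0.01},
    {"x":0,"y":0,"z":0,"ax":0,"ay":0,"az":0,"grip":0.01},
    {"x":0,"y":0,"z":0,"ax":0,"ay":0,"az":0,"grip":0.01},
  ],
)

```text
clock: 7.1
tool_pos: [0.5569, -0.1142, 0.237]
tool_rot: [0.145, 3.138, -0.0]
force: [-0.7, -0.5, -2.3]
opening: 0.264
```

```bash
python3 - <<'E'
from h import *
s=get_image('side');o=robot.get_obs();cv2.imwrite('pics/s5.png',cv2.resize(s[130:345,255:455],None,fx=2.75,fy=2.75,interpolation=cv2.INTER_CUBIC))
print(o['tool_pos'],o['force'])
X=np.array([.9957,-.0925]);L=np.array([.0925,.9957]);C=np.array([.520,-.1673])
c=o['tool_pos'][:2];print(X@(c-C),L@(c-C))
E
```

```text
[ 0.55689358 -0.11423581  0.23695596] [-0.07828452 -0.11371032 -3.2558613 ]
0.03182650062548026 0.05624867230466238
```

View pics/s5.png

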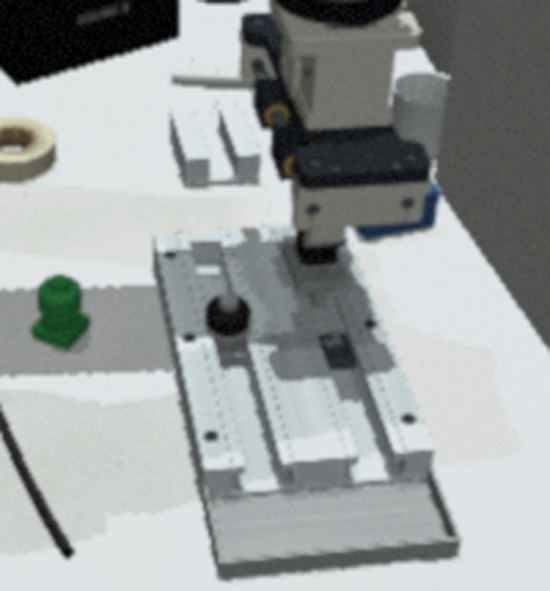

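Request:
send_rows(
  plan=[
    {"x":0,"y":-0.012,"z":0,"ax":0,"ay":0,"az":0,"grip":0.01},
    {"x":0,"y":-0.012,"z":0,"ax":0,"ay":0,"az":0,"grip":0.01},
    {"x":0,"y":-0.01,"z":0,"ax":0,"ay":0,"az":0,"grip":0.01},
    {"x":0,"y":-0.01,"z":0,"ax":0,"ay":0,"az":0,"grip":0.01},
    {"x":0,"y":-0.01,"z":0,"ax":0,"ay":0,"az":0,"grip":0.01},
    {"x":0,"y":-0.01,"z":0,"ax":0,"ay":0,"az":0,"grip":0.01},
    {"x":0,"y":-0.01,"z":0,"ax":0,"ay":0,"az":0,"grip":0.01},
    {"x":0,"y":0,"z":0,"ax":0,"ay":0,"az":0,"grip":0.01},
  ],
)

```text
clock: 7.95
tool_pos: [0.5495, -0.1902, 0.2367]
tool_rot: [0.149, 3.138, -0.002]
force: [-0.2, 0.7, -2.5]
opening: 0.267
```

```bash
cat > look.py <<'E'
from h import *
import sys
s=get_image('side');o=robot.get_obs();cv2.imwrite(sys.argv[1],cv2.resize(s[130:345,255:455],None,fx=2.75,fy=2.75,interpolation=cv2.INTER_CUBIC))
print(o['tool_pos'],o['force'],o['opening'])
X=np.array([.9957,-.0925]);L=np.array([.0925,.9957]);C=np.array([.520,-.1673])
c=o['tool_pos'][:2];print(X@(c-C),L@(c-C))
E
python3 look.py pics/s6.png
```

```text
[ 0.54972568 -0.1890346   0.23668506] [-0.36550755 -0.05254115 -2.94580621] 0.2645716737642462
0.031608313222049246 -0.01889151864208784
```

View pics/s6.png

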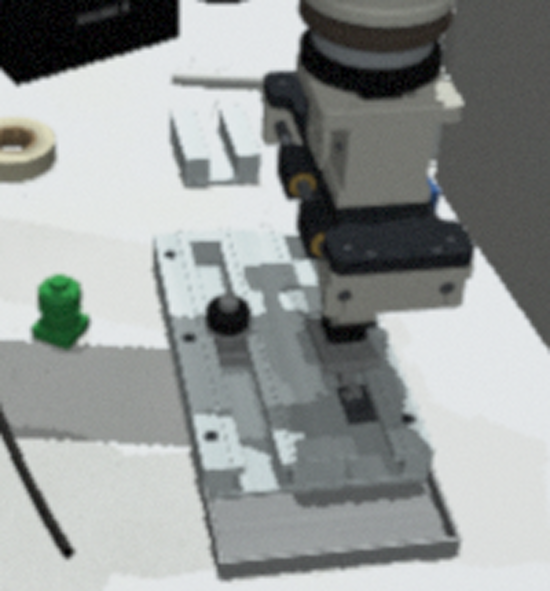

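Request:
send_rows(
  plan=[
    {"x":0,"y":-0.011,"z":0,"ax":0,"ay":0,"az":0,"grip":0.01},
    {"x":0,"y":-0.011,"z":0,"ax":0,"ay":0,"az":0,"grip":0.01},
    {"x":0,"y":-0.011,"z":0,"ax":0,"ay":0,"az":0,"grip":0.01},
    {"x":0,"y":-0.011,"z":0,"ax":0,"ay":0,"az":0,"grip":0.01},
    {"x":0,"y":-0.011,"z":0,"ax":0,"ay":0,"az":0,"grip":0.01},
    {"x":0,"y":-0.011,"z":0,"ax":0,"ay":0,"az":0,"grip":0.01},
    {"x":0,"y":-0.011,"z":0,"ax":0,"ay":0,"az":0,"grip":0.01},
    {"x":0,"y":0,"z":0,"ax":0,"ay":0,"az":0,"grip":0.01},
  ],
)

```text
clock: 8.8
tool_pos: [0.5422, -0.2672, 0.2368]
tool_rot: [0.15, 3.138, -0.003]
force: [0.1, -0.5, -2.4]
opening: 0.265
```

```bash
python3 look.py pics/s7.png
```

```text
[ 0.54247992 -0.26588184  0.23666797] [ 1.03564101  0.44956524 -1.79827439] 0.2632559447378247
0.031502072953024755 -0.0960785501663988
```

View pics/s7.png

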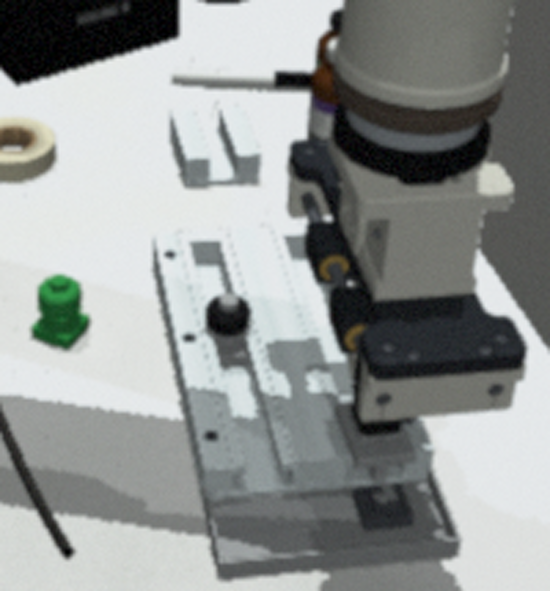

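```bash
python3 - <<'E'
from h import *
X=np.array([.9957,-.0925]);L=np.array([.0925,.9957]);C=np.array([.520,-.1673])
t=lambda u,v:(255+u/2.75,130+v/2.75)
for p in [(359,491),(405,487),(412,524),(364,529)]:
    c=onz('side',*t(*p),.010)[:2];print(X@(c-C),L@(c-C))
s=cv2.imread('pics/s7.png');cv2.imwrite('pics/s7c.png',cv2.resize(s[420:590,300:480],None,fx=3,fy=3))
E
```

```text
0.020781927025987766 -0.12117139158483022
0.04691415794500761 -0.12143706996635281
0.04328732671969059 -0.14819832039372183
0.016665382642027837 -0.14838887698345243
```

View pics/s7c.png

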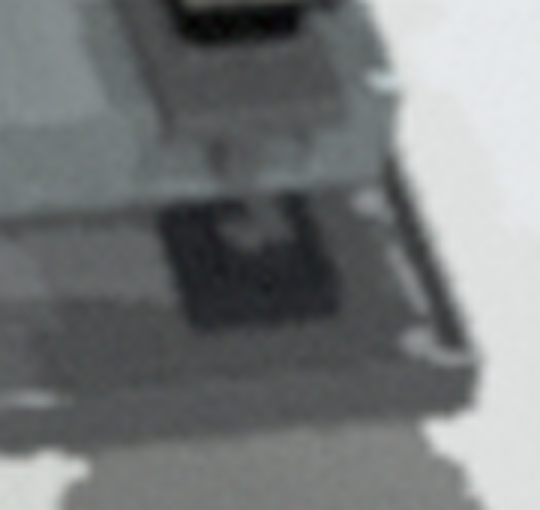

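Request:
send_rows(
  plan=[
    {"x":0,"y":0.01,"z":0,"ax":0,"ay":0,"az":0,"grip":0.01},
    {"x":0,"y":0.012,"z":0,"ax":0,"ay":0,"az":0,"grip":0.01},
    {"x":0,"y":0.012,"z":0,"ax":0,"ay":0,"az":0,"grip":0.01},
    {"x":0,"y":0.006,"z":0.001,"ax":0,"ay":0,"az":0,"grip":0.01},
    {"x":0,"y":0,"z":0.001,"ax":0,"ay":0,"az":0,"grip":0.01},
    {"x":0,"y":0,"z":0,"ax":0,"ay":0,"az":0,"grip":0.01},
    {"x":0,"y":0,"z":0,"ax":0,"ay":0,"az":0,"grip":0.01},
  ],
)

```text
clock: 9.55
tool_pos: [0.5475, -0.2224, 0.2358]
tool_rot: [0.141, 3.137, 0.003]
force: [-0.9, 3.6, 4.8]
opening: 0.26
```

Request:
send_rows(
  plan=[
    {"x":0,"y":0,"z":0,"ax":0,"ay":0,"az":0,"grip":0.04},
    {"x":0,"y":0,"z":0,"ax":0,"ay":0,"az":0,"grip":0.06},
    {"x":0,"y":0,"z":0,"ax":0,"ay":0,"az":0,"grip":0.07},
    {"x":0,"y":0,"z":0,"ax":0,"ay":0,"az":0,"grip":0.07},
    {"x":0,"y":0,"z":0,"ax":0,"ay":0,"az":0,"grip":0.07},
    {"x":0,"y":0,"z":0,"ax":0,"ay":0,"az":0,"grip":0.07},
  ],
)

```text
clock: 10.15
tool_pos: [0.5465, -0.2249, 0.2346]
tool_rot: [-0.146, -3.138, 0.0]
force: [0.5, -0.7, -0.1]
opening: 0.728
```

Request:
send_rows(
  plan=[
    {"x":0,"y":0,"z":-0.02,"ax":0,"ay":0,"az":0,"grip":0.07},
    {"x":0,"y":0,"z":-0.03,"ax":0,"ay":0,"az":0,"grip":0.07},
    {"x":0,"y":0,"z":-0.03,"ax":0,"ay":0,"az":0,"grip":0.07},
    {"x":0,"y":0,"z":-0.03,"ax":0,"ay":0,"az":0,"grip":0.07},
    {"x":0.03,"y":0.03,"z":-0.03,"ax":0,"ay":0,"az":0,"grip":0.07},
    {"x":0.04,"y":0.04,"z":0,"ax":0,"ay":0,"az":0,"grip":0.07},
    {"x":0.03,"y":0.03,"z":0,"ax":0,"ay":0,"az":0,"grip":0.07},
    {"x":0,"y":0,"z":0,"ax":0,"ay":0,"az":0,"grip":0.07},
  ],
)

```text
clock: 10.95
tool_pos: [0.4581, -0.118, 0.3732]
tool_rot: [-0.137, -3.135, -0.004]
force: [1.1, 0.5, -0.5]
opening: 0.766
```

```bash
python3 look.py pics/s8.png; python3 - <<'E'
from h import *
a=get_image('top');cv2.imwrite('pics/t8.png',cv2.resize(a[115:255,220:445],None,fx=3.5,fy=3.5,interpolation=cv2.INTER_CUBIC))
E
```

```text
[ 0.46001263 -0.12014478  0.37374343] [ 1.41298954 -0.4327123  -0.46112628] 0.765180392953005
-0.06409128493056969 0.04140362547565798
```

View pics/s8.png

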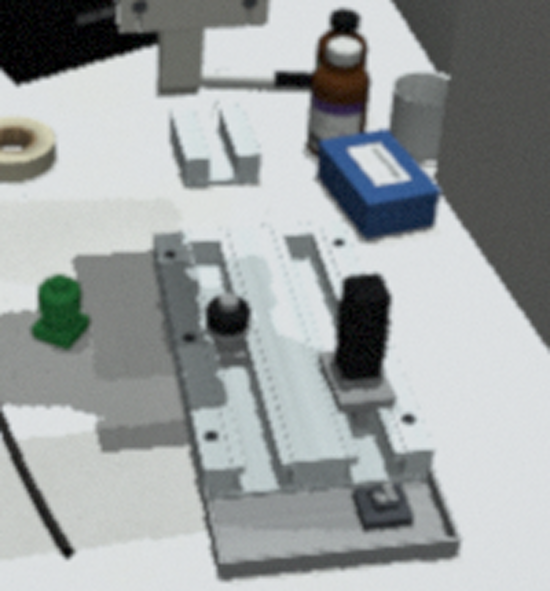

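View pics/t8.png

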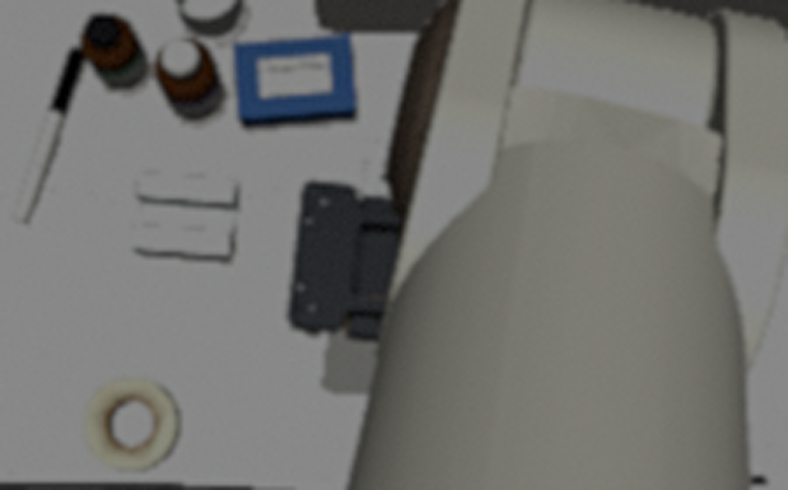

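Request:
send_rows(
  plan=[
    {"x":0,"y":0,"z":0,"ax":0,"ay":0,"az":0,"grip":0.07},
    {"x":0,"y":0,"z":0,"ax":0,"ay":0,"az":0,"grip":0.07},
    {"x":0,"y":0,"z":0,"ax":0,"ay":0,"az":0,"grip":0.07},
  ],
)

```text
clock: 11.35
tool_pos: [0.4619, -0.1231, 0.3734]
tool_rot: [-0.147, -3.138, 0.0]
force: [-0.1, -0.4, 0.2]
opening: 0.763
```

```bash
python3 - <<'E'
from h import *
t=lambda u,v:(255+u/2.75,130+v/2.75)
X=np.array([.9957,-.0925]);L=np.array([.0925,.9957]);C=np.array([.520,-.1673])
for n,p,z in [('scrap',(385,507),.010),('handle top',(365,285),.1),('stud nut',(229,306),.047)]:
    c=onz('side',*t(*p),z)[:2];print(n,X@(c-C),L@(c-C))
print(robot.get_obs()['qvel'].round(3)); print(robot.finish_job())
E
```

```text
scrap 0.03199817938667808 -0.13446409415549476
handle top 0.03310294722658757 -0.05296712900070765
stud nut -0.03217340124862396 0.002027736509507058
[-0.002 -0.002 -0.004  0.006 -0.     0.002 -0.001]
the job is handed in; nothing more can be done
None
```

I took the scraper from its block, set its tongue in the far slot (plate x = +32 mm) behind the broken foot, and pushed the foot out into the chip tray. The job is handed in at about 11.4 s of the 40 s; no verdict was reported.

My last checks, from the side camera in the plate's frame:
- **Broken foot:** it lies flat in the tray at about (32, -134) mm, roughly 24 mm beyond the plate's open end. The fingers stayed well above it throughout.
- **Scraper:** it stands upright with its shoe on the plate, at about (33, -53) mm, in the slot that held the foot.
- **Sound stud:** it shows at the same pixels in the side view as at the start. My wrist-camera and side-camera estimates of its y position differed by about 10 mm. I put that down to the nut height I assumed, not to movement.
- **Arm:** it was clear of everything and at rest when I handed in. The last top view could not confirm the end state because the arm hid the plate.

My first move call was refused as invalid input and moved nothing.

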